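Check the charging contact under the hand lamp

ROBOT

A 6-joint arm with a two-finger parallel gripper is mounted at the origin on the work surface. World frame = base frame: x ahead of the robot, y to its left, z up, the work surface at z = 0. Lengths are in m, angles in rad, forces in N, time in s.
With the tool pointing down it reaches from about 0.425 to 0.95 m from the base axis. Payload 3.5 kg.
Tool frame: the origin (TCP) lies at the very end of the fingers, on their centre line; the grasp point (between the pads) lies 19 mm behind it; z points along the fingers, y is the line along which they close (so a half turn about z gives the same grasp; the last joint's range is limited). The gripper opens to 85 mm and grips with 20 to 120 N. Pads are 22 mm wide; open, the fingers measure 114 mm over their backs; the gripper's body (76 mm by 85 mm) begins 54 mm behind the grasp point. The pads swing forward as they close: fully open they stand 13 mm farther back than shut.
Start: joints at [1.058, 0.286, 1.577, -0, 1.279, -0.15], TCP at [0.24, 0.631, 0.2] pointing down, gripper open.
Joint ranges: [-2.77, 2.77], [-0.9, 2.22], [0.21, 2.48], [-1.53, 4.67], [0.24, 2.81], [-2.84, 2.84]. Speed limits (rad/s): [2.79, 2.79, 3.14, 3.14, 3.14, 3.14].

INTERFACE

Orientations are given as a rotation vector (axis times angle).
In Python, from rig import telemetry, viewer, close_job gives the robot as it stands.
- The arm moves only by the shell command python3 -m inch 'ROWS' [OPENING]. ROWS is JSON, a list of rows, each a list of 4 numbers: the shift along the tool's x, y, z in units of 0.03 m (1.0 is 0.03 m), then the turn about the tool's z in units of pi rad (1.0 is pi rad). A call has 1 to 20 rows; each row shifts and turns the commanded pose from where the row before left it, along the tool's axes as they then stand; what a row does not reach is not made up. A row lasts 1/12 s, in which the tool goes at most 41.7 mm and 7.16 degrees, less where a joint would pass 70% of its speed; a pose out of reach is approached as far as the arm can. A call with a number of a shift or a turn outside -1 to 1 is refused whole. A call with a gripper value outside its range is refused whole. OPENING is the closure, from 0 (fully open) to 1 (shut), set as the call begins (- or left out, the last holds). The fingers move at their own pace and stop on an object; the grip force is fixed at half the most. Time passes only in rows, so rows that do not move let the fingers close. It gives the time, the measured TCP pose, the force, the opening and the grip force at its end, in the units of the state.
- telemetry.get_state(): the state, without advancing time (a new reading comes with each control period).
- viewer.read_camera(name): name is "scene" or "top" or "wrist"; returns a dict with "color" (480x640x3 uint8, red, green, blue), "K" (3x3 intrinsics, pixels), "k1" (the pictures are not rectified: a ray, as slopes to the right and down, at radius r is drawn at 1 + k1 r^2 times it, then the intrinsics apply), "rvec" (rotation vector, rad) and "tvec" (3), from world to camera coordinates, as OpenCV has them. Camera axes: x right, y down, z forward; pixel columns grow to the right and rows downward; lengths in m; the calibration is good to about 2 mm. A picture is of the moment at which its call begins. There is no depth.
- close_job(): hands the job in; it is judged then, once.
Trained networks look in the newest picture that a camera, given by its name, has taken for a name from the list of things; names that differ only in an ending like _2 or _b are one class to them, and where a whole thing is asked for, a point or a joint stands for the part that bears it (a point fixed in the world has none). Each returns a list of dicts, best first, with "confidence" (0 to 1); they miss things now and then, are a little off and sometimes report something else, mostly with a low value. They report only what shows in the picture. A call takes as long as a camera call. They do not tell look-alikes from the thing itself.
- viewer.search_frame(camera, thing): "position" ([column, row] as shares, 0 to 1, of the picture: columns of its width, rows of its height, amid what is visible of it).
The state is a dict: "t": time; "joints": joint angles; "qd": joint speeds; "tau": joint torques, N m; "eef_pos": TCP position; "orientation": TCP orientation; "force": force on the tool from outside, world axes, zero at the start; "torque": the same for the moment, N m; "finger_gap": opening from 0.0 (shut) to 1.0 (fully open); "gripper_force": force on a finger pad.
Only numpy, scipy, OpenCV 4.12 (cv2) and the standard library are available. Lean on these libraries where they do the work, as an engineer would, in place of code of your own. Each camera call takes 0.05 s, during which the arm holds its last target. There are 200 camera calls.

TASK

The hand lamp is not charging, so check its cradle: lift the orange lamp off the black charging cradle by its top handle and set it down upright, without dropping it, in the middle of the blue mat and let go. Then take the yellow tester pen out of its grey holder and hold it upright with its needle tip on the centre of the brass stud in the cradle, pressing lightly so that the sprung stud sinks part of the way but not to its stop. Finish while still gripping the pen and holding it there; leave the cups, the bottle and the tape roll where they are.

Things in the scene. Friction and masses are not known exactly. Their poses are not given: they have to be found in the camera images.
- cradle: Black charging cradle, fixed, 126 x 100 mm (x, y), its flat floor 25 mm above the work surface, with a low grey lip (6 mm) along each long side; origin at the centre of its underside, z up. The brass stud stands at the centre of its floor, in a white ring, hidden below the lamp at the start.
- stud_top (a point): Centre of the top face of the brass contact stud (18 mm across): 10 mm above the cradle's floor, 35 mm above the work surface, when not pressed; it moves down with the stud.
- stud (a joint): How far the sprung stud is pressed down, in m: 0 free, 0.008 at its stop. Spring 0.7 N per mm (about 5.6 N at the stop).
- lamp: Orange hand lamp (0.35 to 0.7 kg), loose, standing on the cradle squarely at the start. Same point and axes as point lamp_foot.
- lamp_handle (a point): Centre of the lamp's black handle bar, where to grip: a level round bar 18 mm thick, running along the lamp's x (80 mm between its posts' axes), 150 mm above the lamp's foot and 55 mm above the top of its body.
- lamp_foot (a point): Centre of the lamp's underside. The body above is 100 mm (x) by 76 mm (y) by 95 mm high, with a round lens head standing out 12 mm at the +x end; the underside is hollow by 16 mm so that it clears the stud; z up.
- mat: Blue mat, fixed, 140 x 120 mm and 3 mm thick; origin at the centre of its underside.
- holder: Grey holder block, fixed, 64 x 64 mm and 65 mm high, with one hole in which the tester pen stands upright; origin at the centre of its underside.
- tester: Yellow tester pen (70 g), loose, point down in the holder. Same point and axes as point tester_tip.
- tester_center (a point): Centre of the pen's round yellow barrel, 84 mm above the tip. The barrel is 22 mm thick and 100 mm long (34 to 134 mm from the tip); the holder covers its lowest 25 mm, so 75 mm stand free. z runs along the pen, up from the tip.
- tester_tip (a point): Tip of the pen's steel needle (7 mm thick, 34 mm long, rounded), 6 mm above the work surface while in the holder. z runs along the pen, up towards the barrel.
- cups: Bystander: stack of white cups with blue bands, 82 mm wide, 125 mm high, loose; origin under its centre.
- tea: Bystander: green bottle with white cap, 60 mm wide, 170 mm high, loose; origin under its centre.
- tape: Bystander: roll of brown tape lying flat, 84 mm wide, 24 mm high, loose; origin under its centre.
There are look-alikes about, which are no part of the job. Of the things shaped like the tester, the yellow one is meant.

How it is judged:
On the way, in this order (a step that is already met when the one before it is completed fails the run):
1. the lamp is lifted clear of the cradle (z of lamp_foot in the frame of cradle above 0.05 m and contact force between lamp and cradle below 0.01 N and contact force between lamp and the fingers above 0.5 N), for 0.1 s.
2. the lamp stands upright on the mat, let go (horizontal distance between lamp_foot and mat below 0.05 m and angle between lamp_foot's own z axis and vertical below 0.1 rad and contact force between lamp and mat above 1.5 N and contact force between lamp and the fingers below 0.05 N), for 0.3 s.
3. the tester pen is drawn out of its holder (z of tester_tip in the frame of holder above 0.07 m and contact force between tester and the fingers above 0.5 N), for 0.1 s.
At the end, for the whole second after the job is handed in: Lamp upright on the mat, within 50 mm of its centre, let go; gripped pen still, within 8 degrees of upright, tip within 6 mm of the stud's centre, stud pressed 1.5 to 7 mm (of 8) with 0.6 to 8 N; cups, bottle and tape within 30 mm of their starts (all of step 2 and linear speed of each of lamp, tester below 0.03 m/s and horizontal distance between tester_tip and stud_top below 0.006 m and distance between tester_tip and stud_top below 0.006 m and angle between tester_tip's own z axis and vertical below 0.14 rad and value of joint stud between 0.0015 and 0.007 m and contact force between tester and cradle between 0.6 and 8 N and contact force between tester and the fingers above 0.5 N and distance of each of cups, tea, tape from where it was at the start of the episode below 0.03 m); the arm keeps its last pose, push and grip.
It fails at once if a bystander is knocked or moved (distance of any of cups, tea, tape from where it was at the start of the episode above 0.03 m or angle between any of cups, tea, tape's own z axis and vertical above 0.4 rad).
It fails at once if the lamp is tipped over (angle between lamp_foot's own z axis and vertical above 0.6 rad).
It fails at once if the lamp is dropped or banged down (contact force between lamp and mat above 60 N).
It fails at once if the stud is jabbed hard with the pen (contact force between tester and cradle above 20 N).
It also fails if it takes over 64 s, if anything falls off the work surface, if the arm or the gripper's body presses on something with over 40 N, if the wrist force passes 120 N, or if a joint passes its speed limit or range.

## Working session

There is one attempt and no reset: what is moved stays moved. The work goes in short steps, Python scripts to look and compute and a shell command to move; the robot and the scene stay as the last step left them, time stands still between calls to the robot, and variables do not carry over. Pictures are saved under pics/ and viewed, at most 10 in all, crops included, and the job is handed in when it is done.

```bash
mkdir -p pics; cat > h.py <<'E'
import numpy as np, cv2
from rig import telemetry, viewer, close_job
def cam(n):
    c=viewer.read_camera(n); c['R']=cv2.Rodrigues(np.array(c['rvec'],float))[0]; c['t']=np.array(c['tvec'],float); c['K']=np.array(c['K'],float); return c
def save(c,f,box=None,s=1):
    im=c['color'][:,:,::-1]
    if box: im=im[box[1]:box[3],box[0]:box[2]]
    cv2.imwrite('pics/'+f,cv2.resize(im,None,fx=s,fy=s,interpolation=cv2.INTER_CUBIC))
def ray(c,u,v):
    K=c['K'];d=np.array([(u-K[0,2])/K[0,0],(v-K[1,2])/K[1,1]]);x=d.copy()
    for _ in range(30): x=d/(1+c['k1']*(x@x))
    r=c['R'].T@np.array([x[0],x[1],1.]);return -c['R'].T@c['t'],r
def at(c,u,v,z):
    o,r=ray(c,u,v);return (o+r*(z-o[2])/r[2])
def px(c,p):
    q=c['R']@np.array(p,float)+c['t'];x=q[:2]/q[2];x=x*(1+c['k1']*(x@x));return c['K'][:2,:2]@x+c['K'][:2,2]
E
python3 - <<'E'
from h import *
for n in('scene','top'):
    c=cam(n);save(c,n+'0.png');print(n,-c['R'].T@c['t'],c['k1'])
    for th in('lamp','lamp_handle','cradle','mat','holder','tester','cups','tea','tape'):
        print(th,[(round(r['confidence'],2),round(r['position'][0]*640),round(r['position'][1]*480)) for r in viewer.search_frame(n,th)][:4])
s=telemetry.get_state();print(s)
E
```

```text
scene [ 1.35187901 -0.04601466  0.73147578] 0.05719937601102127
lamp [(0.81, 330, 240)]
lamp_handle [(0.67, 329, 240)]
cradle [(0.8, 327, 282)]
mat [(0.95, 182, 277), (0.48, 441, 227)]
holder [(0.69, 434, 260)]
tester [(0.86, 442, 228), (0.76, 492, 248)]
cups [(0.58, 429, 313)]
tea [(0.58, 214, 322), (0.42, 328, 282)]
tape [(0.97, 344, 379), (0.62, 333, 239)]
top [ 4.71247680e-01 -9.64422942e-04  1.25882886e+00] -0.16848217102830526
lamp [(0.7, 325, 292)]
lamp_handle [(0.83, 327, 295)]
cradle [(0.9, 340, 310), (0.47, 441, 296)]
mat [(0.75, 441, 295)]
holder [(0.95, 244, 290), (0.48, 324, 294)]
tester [(0.46, 201, 270), (0.42, 234, 287)]
cups [(0.92, 262, 201)]
tea [(0.69, 412, 210)]
tape [(0.88, 309, 190)]
{'t': 1.0, 'joints': array([ 1.05801657e+00,  2.86259229e-01,  1.57670534e+00, -8.19314994e-06,
        1.27860779e+00, -1.49952137e-01]), 'qd': array([-0.00125839, -0.00141894, -0.00022564,  0.00092158, -0.00122536,
        0.00031109]), 'tau': array([ 1.16991254e-03, -4.05965352e+01, -2.92950368e+01, -4.21205607e-05,
        4.98352274e-04,  4.32234216e-06]), 'eef_pos': array([0.23950596, 0.63106119, 0.19974918]), 'orientation': array([5.66801111e-01, 3.09002472e+00, 2.61412747e-05]), 'force': array([-0.39882252,  0.23782823,  0.00860142]), 'torque': array([-0.01373284,  0.0165445 , -0.01404253]), 'gripper_force': 0.0, 'finger_gap': 0.9992115885975698}
```

View pics/top0.png

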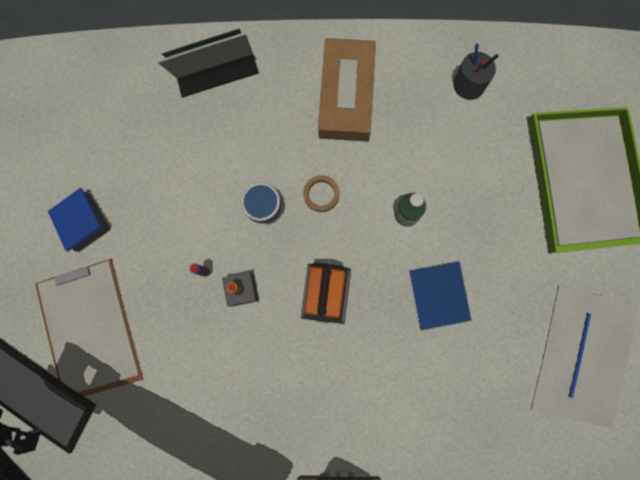

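View pics/scene0.png

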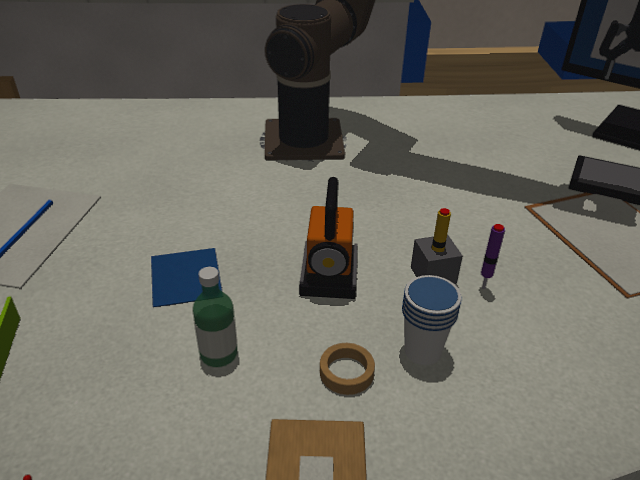

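The top view shows the lamp at (325,292), the mat at (440,295), and the holder with its pen at (240,288). Two things are pen-shaped. The one at scene (442,228) is yellow and stands in the grey holder. The one at scene (492,248) is purple and stands free. The yellow one fits the description, and I'll confirm it in an enlarged crop.

```bash
python3 - <<'E'
from h import *
from scipy.optimize import least_squares
c=cam('top');s=cam('scene')
a=cv2.resize(s['color'][190:310,395:525,::-1],(520,480),interpolation=cv2.INTER_CUBIC)
b=cv2.resize(c['color'][250:330,180:230+0,::-1],(1,480))
b=cv2.resize(c['color'][250:320,185:270,::-1],(280,230),interpolation=cv2.INTER_CUBIC)
d=cv2.resize(c['color'][250:330,290:365,::-1],(280,250),interpolation=cv2.INTER_CUBIC)
cv2.imwrite('pics/crop1.png',np.hstack([a,np.vstack([b,d])]))
def rect(c,lo,hi,box,z,name):
    hsv=cv2.cvtColor(c['color'],cv2.COLOR_RGB2HSV);m=cv2.inRange(hsv,np.array(lo),np.array(hi))
    k=np.zeros_like(m);k[box[1]:box[3],box[0]:box[2]]=m[box[1]:box[3],box[0]:box[2]]
    k=cv2.morphologyEx(k,cv2.MORPH_OPEN,np.ones((3,3),np.uint8))
    v,u=np.nonzero(k);P=np.array([at(c,x,y,z)[:2] for x,y in zip(u,v)])
    r=cv2.minAreaRect((P*1000).astype(np.float32));print(name,len(u),r,'mean px',u.mean(),v.mean());return r
rect(c,(100,100,40),(130,255,255),(395,250,485,340),.003,'mat')
rect(c,(3,120,80),(18,255,255),(295,250,360,330),.12,'lamp body top')
rect(c,(0,0,0),(180,255,45),(295,250,360,330),.025,'dark cradle')
rect(c,(0,0,0),(180,60,120),(215,265,265,312),.065,'holder')
rect(c,(0,120,80),(12,255,255),(215,265,265,312),.14,'pen red')
# handle top ray pairs & pen red pair
for n,T,S in(('handle',(327,295),(329,240)),):
    print(n)
hs=cv2.cvtColor(s['color'],cv2.COLOR_RGB2HSV);m=cv2.inRange(hs,np.array((18,120,60)),np.array((35,255,255)));m[:,:425]=0;m[:,460:]=0;m[:200]=0;m[260:]=0
v,u=np.nonzero(m);print('yellow scene',u.min(),u.max(),v.min(),v.max(),u.mean(),v.mean())
for p in ('cups','tape','tea'):
    pass
print('cups',at(c,262,202,.125),'tape',at(c,321,194,.02),'tea',at(c,417,200,.17))
E
```

```text
mat 2947 ((507.78314208984375, -229.62518310546875), (135.32186889648438, 115.86858367919922), 10.137085914611816) mean px 439.73973532405836 295.31557516118085
lamp body top 1340 ((512.18115234375, 31.037572860717773), (74.82433319091797, 100.0820083618164), 82.78593444824219) mean px 324.88358208955225 291.9455223880597
dark cradle 373 ((523.062255859375, 26.032901763916016), (114.67669677734375, 58.68513488769531), 0.07651065289974213) mean px 324.313672922252 285.20643431635386
holder 883 ((521.7935791015625, 218.11692810058594), (71.22708129882812, 73.54754638671875), 11.488336563110352) mean px 241.41223103057757 288.31030577576445
pen red 45 ((520.6829223632812, 223.18710327148438), (12.353129386901855, 12.641094207763672), 0.2704373300075531) mean px 231.0 287.0
handle
yellow scene 432 450 210 251 440.9813829787234 229.79787234042553
cups [0.70112065 0.16362568 0.125     ] tape [0.74034914 0.04235227 0.02      ] tea [ 0.69486626 -0.1571915   0.17      ]
```

View pics/crop1.png

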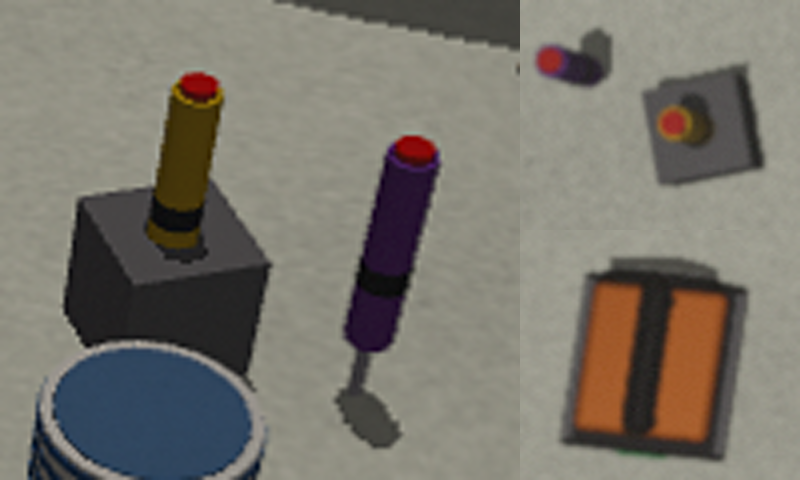

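The crop confirms it: the yellow barrel stands in the grey holder, while the purple look-alike stands free. The lamp's x axis is at yaw −7.2°, so I'll work out the move to the handle.

```bash
cat >> h.py <<'E'
def go(x,y,z,yawdeg=None):
    "tool shift in row units; yawdeg: wanted world heading of tool y"
    s=telemetry.get_state();R=cv2.Rodrigues(np.array(s['orientation'],float))[0]
    d=R.T@(np.array([x,y,z])-s['eef_pos'])/.03
    h=np.degrees(np.arctan2(R[1,1],R[0,1]));print('pos',s['eef_pos'].round(4),'yheading',h.round(2),'tilt',R[2,2].round(4),'gap',round(s['finger_gap'],3),'t',s['t'],'F',s['force'].round(2))
    print('units',d.round(3),'turn',None if yawdeg is None else round((((h-yawdeg)+90)%180-90)/180,4))
E
python3 -c "
from h import *
go(.512,.031,.23,82.8)"
```

```text
pos [0.2395 0.631  0.1997] yheading 69.21 tilt -1.0 gap 0.997 t 1.1 F [-0.03 -0.33  0.55]
units [-15.591 -15.476  -1.01 ] turn -0.0755
```

```bash
python3 -m inch '[[-0.3,-0.3,-0.3,0],[-0.6,-0.6,-0.3,0],[-0.6,-0.6,-0.3,0],[-0.6,-0.6,-0.1,0],[-0.6,-0.6,0,0],[-0.6,-0.6,0,0],[-0.6,-0.6,0,0],[-0.6,-0.6,0,0],[-0.6,-0.6,0,0],[-0.6,-0.6,0,0],[-0.6,-0.6,0,0],[-0.6,-0.6,0,0],[-0.6,-0.6,0,0],[-0.6,-0.6,0,0],[-0.6,-0.6,0,0],[-0.6,-0.6,0,0],[-0.6,-0.6,0,0],[-0.6,-0.6,0,0],[-0.6,-0.6,0,0],[-0.6,-0.6,0,0]]' 0
python3 -m inch '[[-0.6,-0.6,0,-0.015],[-0.6,-0.6,0,-0.015],[-0.6,-0.6,0,-0.015],[-0.6,-0.6,0,-0.015],[-0.6,-0.6,0,-0.015],[-0.4,-0.3,0,0],[0,0,0,0],[0,0,0,0],[0,0,0,0],[0,0,0,0]]'
python3 -c "
from h import *
c=cam('wrist');save(c,'w1.png');t=cam('top');
print(px(c,[.512,.031,.175]))
for cc,n in((c,'wrist'),(t,'top')):print([(r['confidence'],r['position'][0]*640,r['position'][1]*480) for r in viewer.search_frame(n,'lamp_handle')])
go(.512,.031,.156,82.8)"
```

```text
t: 2.77
eef_pos: [0.4435, 0.1772, 0.23]
orientation: [0.567, 3.089, 0.0]
force: [0.6, 1.4, -0.2]
finger_gap: 0.998
gripper_force: 0.0
t: 3.6
eef_pos: [0.5161, 0.0585, 0.2297]
orientation: [-0.198, -3.135, -0.0]
force: [1.0, 0.4, 0.2]
finger_gap: 1.001
gripper_force: 0.0
[270.54234682 244.50400147]
[(0.91, 276.672, 221.088), (0.48, 523.328, 199.392)]
[(0.56, 336.576, 309.024)]
pos [0.5163 0.0582 0.2298] yheading 82.77 tilt -1.0 gap 1.0 t 3.8 F [ 0.6  -0.35 -0.56]
units [ 0.028 -0.918  2.461] turn -0.0002
```

View pics/w1.png

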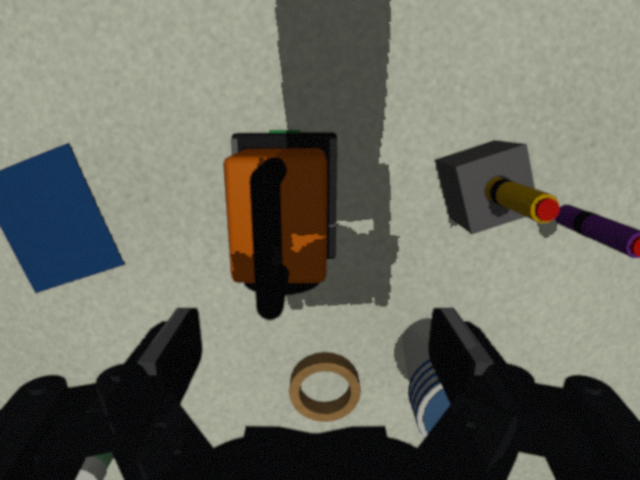

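The wrist view shows the handle bar from (268,165) to (268,305), squarely aligned with the tool. Its centre is a few mm from the prediction. I'll descend and grip.

```bash
python3 -m inch '[[0.03,-0.3,0,0],[0.03,-0.35,0,0],[0.03,-0.3,0,0],[0,0,0.3,0],[0,0,0.3,0],[0,0,0.3,0],[0,0,0.3,0],[0,0,0.3,0],[0,0,0.3,0],[0,0,0.3,0],[0,0,0.3,0],[0,0,0.06,0],[0,0,0,0],[0,0,0,0]]' 0
python3 -m inch '[[0,0,0,0],[0,0,0,0],[0,0,0,0],[0,0,0,0],[0,0,0,0],[0,0,0,0],[0,0,0,0],[0,0,0,0],[0,0,0,0],[0,0,0,0],[0,0,0,0],[0,0,0,0]]' 1
```

```text
t: 4.97
eef_pos: [0.5105, 0.0296, 0.156]
orientation: [0.2, 3.135, 0.0]
force: [1.1, -0.4, 0.7]
finger_gap: 1.001
gripper_force: 0.0
t: 5.97
eef_pos: [0.5103, 0.0296, 0.1559]
orientation: [-0.2, -3.135, 0.0]
force: [0.2, 0.7, -0.0]
finger_gap: -0.002
gripper_force: 0.0
```

```bash
python3 -c "
from h import *
c=cam('wrist');save(c,'w2.png');s=cam('scene');a=cv2.resize(s['color'][120:330,230:430,::-1],(457,480))
cv2.imwrite('pics/s2.png',np.hstack([a,cv2.resize(c['color'][:,:,::-1],(343,480))]))
go(.512,.031,.156,82.8)"
```

```text
pos [0.5103 0.0296 0.1559] yheading 82.71 tilt -1.0 gap 0.001 t 6.0667 F [0.8  0.37 0.68]
units [-0.049  0.055 -0.003] turn -0.0005
```

View pics/s2.png

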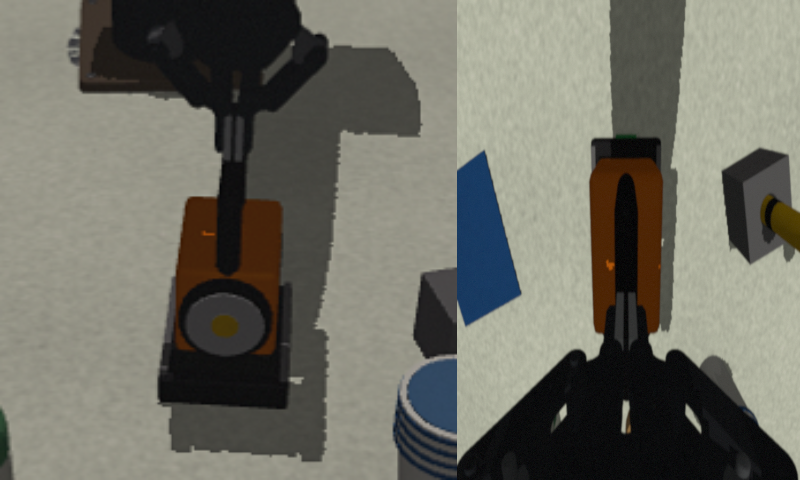

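```bash
python3 -c "
from h import *
s=cam('scene');c=cam('wrist');t=cam('top');st=telemetry.get_state()
for z in (.156,.175,.195,.215):
  p=[.5103,.0296,z];print(z,px(s,p).round(1),px(c,p).round(1),px(t,p).round(1))
a=np.array([np.cos(np.radians(-7.2)),np.sin(np.radians(-7.2)),0])
for k in(-.04,.04):
  p=np.array([.512,.031,.175])+k*a;print(k,px(s,p).round(1),px(c,p).round(1))
print('wristcam',-c['R'].T@c['t'])
a=s['color'][140:280,270:390,::-1]
cv2.imwrite('pics/s3.png',np.hstack([cv2.resize(a,(411,480),interpolation=cv2.INTER_CUBIC),cv2.resize(t['color'][235:335,285:366,::-1],(389,480),interpolation=cv2.INTER_CUBIC)]))
"
```

```text
0.156 [331.7 202.9] [316.6 280.3] [324.8 292. ]
0.175 [332.  193.4] [316.8 297.4] [324.5 291.7]
0.195 [332.4 183.2] [317.1 319.9] [324.2 291.3]
0.215 [332.8 172.7] [317.4 348.6] [323.9 290.9]
-0.04 [334.2 181.1] [320.6 210.3]
0.04 [331.6 207.7] [320.4 378.1]
wristcam [0.43704984 0.03817008 0.33054274]
```

View pics/s3.png

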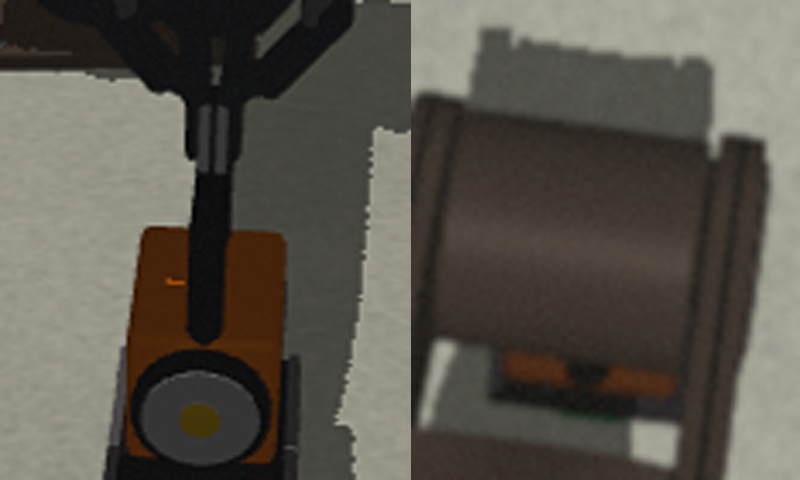

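```bash
python3 -c "
from h import *
s=cam('scene');c=cam('wrist');t=cam('top')
def tri(*L):
  A=np.zeros((3,3));b=np.zeros(3)
  for cc,u,v in L:
    o,r=ray(cc,u,v);r/=np.linalg.norm(r);P=np.eye(3)-np.outer(r,r);A+=P;b+=P@o
  p=np.linalg.solve(A,b);return p.round(4),[(px(cc,p)-(u,v)).round(1) for cc,u,v in L]
print('tip',tri((s,332,190),(c,315,290)))
print('bar back end',tri((s,333,178),(t,323,319),(c,317,176)))
print('bar back end sc+top',tri((s,333,178),(t,323,319)), 'w+top',tri((c,317,176),(t,323,319)))
im=cv2.imread('pics/w2.png')[150:400,220:420]
im2=cv2.imread('pics/scene0.png')[165:265,290:370]
cv2.imwrite('pics/z.png',np.hstack([cv2.resize(im,(384,480)),cv2.resize(im2,(384,480),interpolation=cv2.INTER_CUBIC)]))
"
```

```text
tip (array([0.5052, 0.0296, 0.1785]), [array([-0.1, -0. ]), array([ 0.4, -0. ])])
bar back end (array([0.4577, 0.0347, 0.1722]), [array([-0.2, -0.1]), array([-1. , -0.6]), array([-4.4, -2.2])])
bar back end sc+top (array([0.4566, 0.0339, 0.1714]), [array([-0.7,  0. ]), array([-0.6, -0. ])]) w+top (array([0.4572, 0.0344, 0.1796]), [array([-5.3, -0.8]), array([-1. , -0.3])])
```

View pics/z.png

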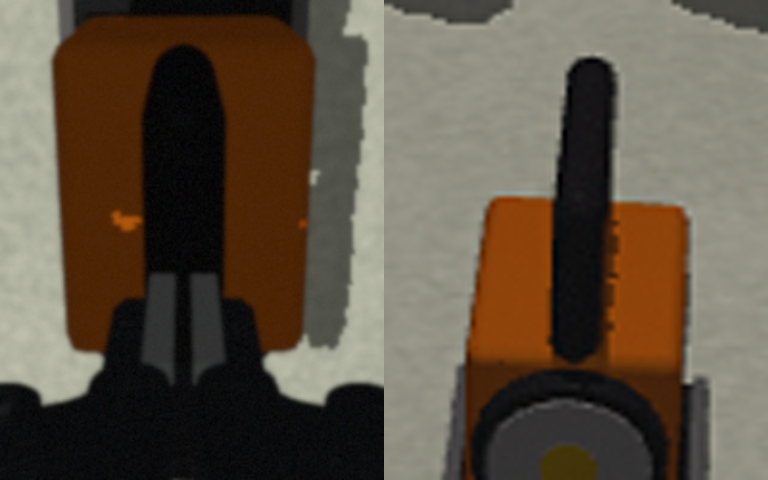

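Both pads are shut just above the bar, with visible tips near z≈0.179, so the tips stop about 20 mm short of where I assumed. I'll open, go down 17 mm (still clear of the body either way) and grip again.

```bash
python3 -m inch '[[0,0,0,0],[0,0,0,0],[0,0,0,0],[0,0,0,0],[0,0,0,0],[0,0,0,0],[0,0,0,0],[0,0,0,0],[0,0,0.15,0],[0,0,0.15,0],[0,0,0.15,0],[0,0,0.12,0],[0,0,0,0],[0,0,0,0]]' 0
python3 -m inch '[[0,0,0,0],[0,0,0,0],[0,0,0,0],[0,0,0,0],[0,0,0,0],[0,0,0,0],[0,0,0,0],[0,0,0,0],[0,0,0,0],[0,0,0,0],[0,0,0,0],[0,0,0,0]]' 1
```

```text
t: 7.53
eef_pos: [0.51, 0.0296, 0.1382]
orientation: [-0.2, -3.134, -0.0]
force: [0.1, -0.1, 0.3]
finger_gap: 1.006
gripper_force: 0.0
t: 8.53
eef_pos: [0.5106, 0.0297, 0.1392]
orientation: [0.2, 3.135, 0.001]
force: [-1.1, 2.1, 3.0]
finger_gap: 0.184
gripper_force: 58.9
```

Gripped, but the 15.6 mm gap on an 18 mm bar suggests the pads are high on it. I'll reopen and go 12 mm deeper, which is still clear of the body.

```bash
python3 -m inch '[[0,0,0,0],[0,0,0,0],[0,0,0,0],[0,0,0,0],[0,0,0,0],[0,0,0,0],[0,0,0,0],[0,0,0,0],[0,0,0.1,0],[0,0,0.1,0],[0,0,0.1,0],[0,0,0.1,0],[0,0,0,0],[0,0,0,0]]' 0
python3 -m inch '[[0,0,0,0],[0,0,0,0],[0,0,0,0],[0,0,0,0],[0,0,0,0],[0,0,0,0],[0,0,0,0],[0,0,0,0],[0,0,0,0],[0,0,0,0],[0,0,0,0],[0,0,0,0]]' 1
```

```text
t: 9.7
eef_pos: [0.51, 0.0296, 0.1264]
orientation: [-0.2, -3.134, -0.0]
force: [0.7, 0.6, -0.1]
finger_gap: 1.001
gripper_force: 0.0
t: 10.7
eef_pos: [0.5105, 0.0297, 0.1271]
orientation: [0.2, 3.135, 0.001]
force: [-0.7, 2.2, 2.8]
finger_gap: 0.186
gripper_force: 58.5
```

The gap is the same at 0.186, so it is a firm grip on the bar. Lifting now.

```bash
python3 -m inch '[[0,0,-0.05,0],[0,0,-0.1,0],[0,0,-0.15,0],[0,0,-0.2,0],[0,0,-0.25,0],[0,0,-0.25,0],[0,0,-0.25,0],[0,0,-0.25,0],[0,0,-0.25,0],[0,0,-0.25,0],[0,0,-0.25,0],[0,0,-0.25,0],[0,0,-0.2,0],[0,0,-0.1,0],[0,0,0,0],[0,0,0,0],[0,0,0,0]]'
python3 -c "
from h import *
s=cam('scene');w=cam('wrist');cv2.imwrite('pics/l1.png',np.hstack([cv2.resize(s['color'][80:330,200:400,::-1],(384,480)),cv2.resize(w['color'][:,:,::-1],(400,480))]))
for c,n in((s,'scene'),(w,'wrist')):print([(r['confidence'],r['position'][0]*640,r['position'][1]*480) for r in viewer.search_frame(n,'lamp')])
go(.508,-.23,.21)"
```

```text
t: 12.12
eef_pos: [0.5099, 0.0296, 0.2102]
orientation: [-0.2, -3.134, -0.0]
force: [-0.5, 1.0, -4.8]
finger_gap: 0.19
gripper_force: 58.5
[(0.62, 332.928, 198.38400000000001)]
[(0.7, 314.88, 253.39200000000002)]
pos [0.5101 0.0296 0.2103] yheading 82.71 tilt -1.0 gap 0.185 t 12.3167 F [-1.13  0.55 -3.91]
units [-1.029 -8.592  0.009] turn None
```

View pics/l1.png

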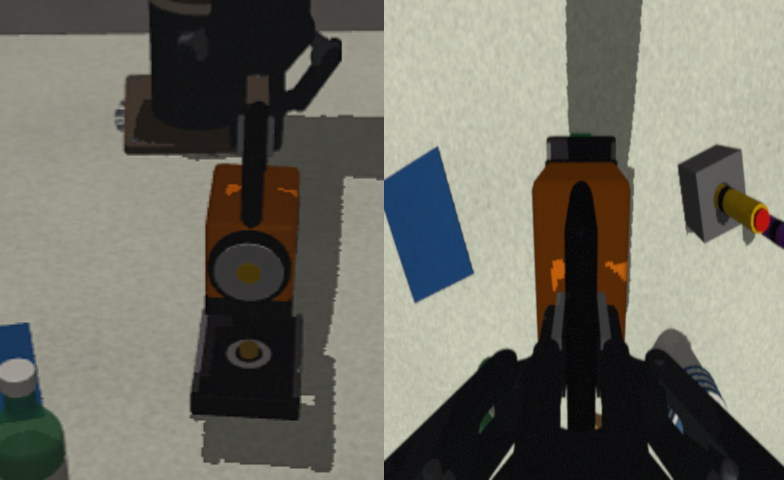

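Lifted, and the cradle's brass stud now shows at about scene (330,262). Carrying the lamp to the mat.

```bash
python3 -m inch '[[-0.02,-0.2,0,0],[-0.05,-0.4,0,0],[-0.07,-0.6,0,0],[-0.07,-0.6,0,0],[-0.07,-0.6,0,0],[-0.07,-0.6,0,0],[-0.07,-0.6,0,0],[-0.07,-0.6,0,0],[-0.07,-0.6,0,0],[-0.07,-0.6,0,0],[-0.07,-0.6,0,0],[-0.07,-0.6,0,0],[-0.07,-0.6,0,0],[-0.07,-0.6,0,0],[-0.07,-0.6,0,0],[-0.07,-0.4,0,0],[-0.05,-0.2,0,0],[0,0,0,0],[0,0,0,0]]'
python3 -m inch '[[0,0,0.2,0],[0,0,0.3,0],[0,0,0.3,0],[0,0,0.3,0],[0,0,0.3,0],[0,0,0.3,0],[0,0,0.3,0],[0,0,0.3,0],[0,0,0.3,0],[0,0,0.3,0],[0,0,0.2,0],[0,0,0.1,0],[0,0,0,0],[0,0,0,0],[0,0,0,0],[0,0,0,0]]'
python3 -c "
from h import *
go(.507,-.231,.105)"
```

```text
t: 13.9
eef_pos: [0.5086, -0.2423, 0.2106]
orientation: [-0.201, -3.135, -0.002]
force: [-0.3, 0.1, -5.5]
finger_gap: 0.192
gripper_force: 58.7
t: 15.23
eef_pos: [0.5093, -0.2428, 0.1156]
orientation: [0.2, 3.134, -0.001]
force: [-0.4, -0.4, -5.2]
finger_gap: 0.187
gripper_force: 58.8
pos [ 0.5093 -0.2428  0.1156] yheading 82.71 tilt -1.0 gap 0.187 t 15.2333 F [-0.38 -0.36 -5.19]
units [0.126 0.38  0.354] turn None
```

```bash
python3 -m inch '[[0.06,0.2,0,0],[0.06,0.18,0,0],[0,0,0.06,0],[0,0,0.06,0],[0,0,0.06,0],[0,0,0.06,0],[0,0,0.04,0],[0,0,0,0],[0,0,0,0],[0,0,0,0]]'
python3 -m inch '[[0,0,0.03,0],[0,0,0.03,0],[0,0,0,0],[0,0,0,0]]'
python3 -c "
from h import *
go(.507,-.231,.105)"
```

```text
t: 16.07
eef_pos: [0.5067, -0.2308, 0.1064]
orientation: [0.2, 3.135, -0.0]
force: [0.7, 0.7, -4.8]
finger_gap: 0.19
gripper_force: 58.7
t: 16.4
eef_pos: [0.507, -0.2308, 0.1053]
orientation: [0.2, 3.135, -0.0]
force: [-0.8, 1.8, -0.6]
finger_gap: 0.189
gripper_force: 59.2
pos [ 0.507  -0.2308  0.1053] yheading 82.71 tilt -1.0 gap 0.189 t 16.4 F [-0.76  1.85 -0.65]
units [-0.002 -0.008  0.01 ] turn None
```

Touchdown came at the predicted height (force −5 → −0.6 N). Releasing and rising.

```bash
python3 -m inch '[[0,0,0,0],[0,0,0,0],[0,0,0,0],[0,0,0,0],[0,0,0,0],[0,0,0,0],[0,0,0,0],[0,0,0,0],[0,0,-0.1,0],[0,0,-0.2,0],[0,0,-0.3,0],[0,0,-0.4,0],[0,0,-0.5,0],[0,0,-0.5,0],[0,0,-0.5,0],[0,0,-0.5,0],[0,0,-0.5,0],[0,0,-0.3,0],[0,0,0,0],[0,0,0,0]]' 0
python3 -c "
from h import *
t=cam('top');s=cam('scene');w=cam('wrist')
T=(231,287);S=(441,210)
for c,n in((s,'scene'),(t,'top')):
  for th in('stud','stud_top','tester','tester_center','lamp'):print(n,th,[(round(r['confidence'],2),round(r['position'][0]*640,1),round(r['position'][1]*480,1)) for r in viewer.search_frame(n,th)][:2])
def blob(c,lo,hi,b):
  m=cv2.inRange(cv2.cvtColor(c['color'],cv2.COLOR_RGB2HSV),np.array(lo),np.array(hi))[b[1]:b[3],b[0]:b[2]];v,u=np.nonzero(m);return u.mean()+b[0],v.mean()+b[1],len(u)
r1=blob(t,(0,120,80),(10,255,255),(215,265,265,312));r2=blob(s,(0,150,80),(10,255,255),(425,200,460,225))
print('red',r1,r2);
for z in(.13,.135,.14,.145,.15):print(z,at(t,*r1[:2],z).round(4),at(s,*r2[:2],z).round(4))
b1=blob(t,(8,80,50),(30,255,255),(300,270,350,320));b2=blob(s,(8,80,50),(30,255,255),(310,245,350,285))
print('brass',b1,b2,at(t,*b1[:2],.035),at(s,*b2[:2],.035))
d=cv2.resize(t['color'][265:335,290:365,::-1],(400,373),interpolation=cv2.INTER_CUBIC);e=cv2.resize(s['color'][230:300,290:365,::-1],(400,373),interpolation=cv2.INTER_CUBIC)
f=cv2.resize(s['color'][150:370,150:470,::-1],(400,227))
cv2.imwrite('pics/m.png',np.vstack([np.hstack([d,e]),np.hstack([f,cv2.resize(t['color'][250:340,395:495,::-1],(400,227))])]))
go(.52,.22,.3,80)"
```

```text
t: 18.07
eef_pos: [0.507, -0.2309, 0.2197]
orientation: [0.199, 3.134, -0.002]
force: [0.3, -0.1, 0.1]
finger_gap: 0.998
gripper_force: 0.0
scene stud []
scene stud_top [(0.39, 332.9, 259.4)]
scene tester [(0.7, 493.5, 252.6), (0.65, 440.5, 229.8)]
scene tester_center [(0.84, 440.4, 227.6), (0.64, 488.7, 252.0)]
scene lamp [(0.59, 182.6, 249.1)]
top stud []
top stud_top [(0.57, 326.1, 294.8)]
top tester [(0.72, 235.8, 285.2), (0.63, 202.0, 270.4)]
top tester_center [(0.74, 200.4, 270.5), (0.46, 233.9, 286.9)]
top lamp []
red (np.float64(230.97674418604652), np.float64(287.1162790697674), 43) (np.float64(444.2285714285714), np.float64(210.5142857142857), 35)
0.13 [0.5209 0.2252 0.13  ] [0.5021 0.2255 0.13  ]
0.135 [0.5207 0.2242 0.135 ] [0.5091 0.2233 0.135 ]
0.14 [0.5204 0.2232 0.14  ] [0.5162 0.221  0.14  ]
0.145 [0.5202 0.2222 0.145 ] [0.5233 0.2188 0.145 ]
0.15 [0.52   0.2212 0.15  ] [0.5303 0.2165 0.15  ]
brass (np.float64(325.5), np.float64(293.0), 60) (np.float64(329.126582278481), np.float64(261.5189873417722), 79) [0.51236654 0.03140814 0.035     ] [0.51889395 0.02788087 0.035     ]
pos [ 0.5067 -0.2307  0.2186] yheading 82.71 tilt -1.0 gap 1.002 t 18.7167 F [-0.13 -0.34  0.94]
units [ 1.466 14.958 -2.713] turn 0.0151
```

View pics/m.png

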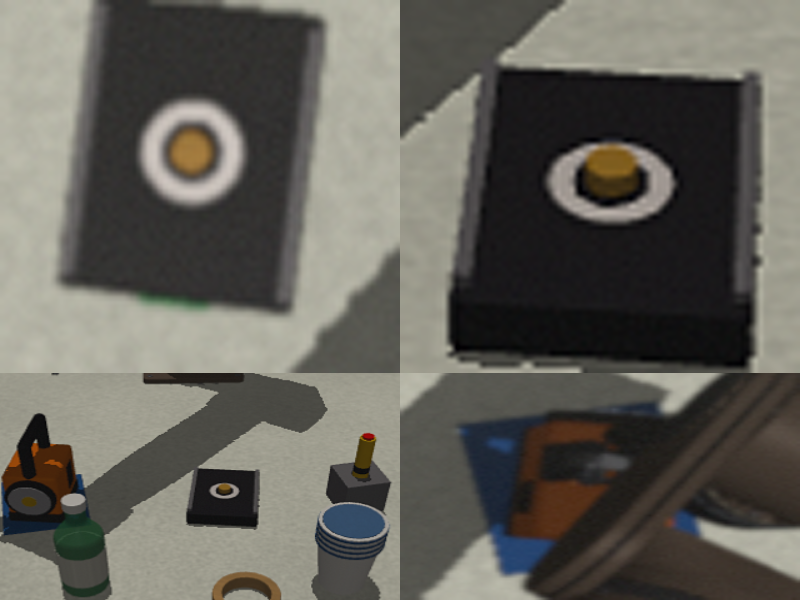

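The lamp stands on the mat and the stud shows clearly at scene (330,259). The yellow pen is at about (0.520, 0.222). Moving above it and turning the fingers away from the purple one.

```bash
python3 -m inch '[[0.02,0.2,-0.1,0],[0.05,0.5,-0.1,0],[0.08,0.8,-0.1,0],[0.08,0.8,-0.1,0],[0.08,0.8,-0.1,0],[0.08,0.8,-0.1,0],[0.08,0.8,-0.1,0],[0.08,0.8,-0.1,0],[0.08,0.8,-0.1,0],[0.08,0.8,-0.1,0],[0.08,0.8,0,0],[0.08,0.8,0,0],[0.08,0.8,0,0],[0.08,0.8,0,0],[0.08,0.8,0,0],[0.08,0.8,0,0],[0.08,0.8,0,0],[0.08,0.8,0,0],[0.08,0.8,0,0],[0.05,0.5,0,0]]' 0
python3 -m inch '[[0.03,0.2,0,0],[0,0,0,-0.024],[0,0,0,-0.024],[0,0,0,-0.024],[0,0,0,-0.024],[0,0,0,0],[0,0,0,0],[0,0,0,0]]'
python3 -c "
from h import *
go(.520,.222,.2,100)
t=cam('top');print('purple',at(t,197,268,.13))
w=cam('wrist');m=cv2.inRange(cv2.cvtColor(w['color'],cv2.COLOR_RGB2HSV),np.array((0,150,80)),np.array((10,255,255)))
n,l,st,ce=cv2.connectedComponentsWithStats(m)
for i in range(1,n):
  if st[i,4]>60:print(st[i,4],ce[i],at(w,*ce[i],.143))"
```

```text
t: 20.38
eef_pos: [0.5179, 0.2185, 0.2492]
orientation: [0.196, 3.135, 0.002]
force: [-0.2, 0.7, 0.2]
finger_gap: 0.999
gripper_force: 0.0
t: 21.05
eef_pos: [0.5186, 0.2214, 0.2488]
orientation: [-0.271, 3.13, 0.0]
force: [-0.5, -0.4, -0.4]
finger_gap: 0.998
gripper_force: 0.0
pos [0.5186 0.2214 0.2488] yheading 99.9 tilt -1.0 gap 0.998 t 21.05 F [-0.51 -0.43 -0.36]
units [-0.048  0.011  1.628] turn -0.0006
purple [0.560568   0.29842586 0.13      ]
177 [407.94350282 289.80225989] [0.55848466 0.30083966 0.143     ]
```

```bash
python3 -c "
from h import *
w=cam('wrist');print(px(w,[.52,.222,.143]))
m=cv2.inRange(cv2.cvtColor(w['color'],cv2.COLOR_RGB2HSV),np.array((0,150,30)),np.array((10,255,255)))
n,l,st,ce=cv2.connectedComponentsWithStats(m)
for i in range(1,n):
  if st[i,4]>40:print(st[i,4],ce[i],at(w,*ce[i],.143))"
```

```text
[316.65287902 225.96683576]
321 [313.98442368 226.29906542] [0.52058378 0.22010849 0.143     ]
226 [406.59292035 288.84955752] [0.55787363 0.29958266 0.143     ]
```

The wrist view agrees: the pen is at (0.5205, 0.221). Descending and gripping.

```bash
python3 -m inch '[[-0.05,0,0.2,0],[0,0,0.4,0],[0,0,0.4,0],[0,0,0.4,0],[0,0,0.4,0],[0,0,0.4,0],[0,0,0.4,0],[0,0,0.4,0],[0,0,0.4,0],[0,0,0.4,0],[0,0,0.4,0],[0,0,0.4,0],[0,0,0.4,0],[0,0,0.4,0],[0,0,0.3,0],[0,0,0.2,0],[0,0,0.06,0],[0,0,0,0],[0,0,0,0]]' 0
python3 -m inch '[[0,0,0,0],[0,0,0,0],[0,0,0,0],[0,0,0,0],[0,0,0,0],[0,0,0,0],[0,0,0,0],[0,0,0,0],[0,0,0,0],[0,0,0,0],[0,0,0,0],[0,0,0,0]]' 1
```

```text
t: 22.78
eef_pos: [0.5208, 0.2218, 0.0703]
orientation: [-0.274, 3.129, 0.0]
force: [0.0, 0.4, 1.0]
finger_gap: 1.005
gripper_force: 0.0
t: 23.78
eef_pos: [0.5206, 0.2217, 0.0702]
orientation: [-0.274, 3.129, 0.0]
force: [-0.7, 0.5, 3.1]
finger_gap: 0.242
gripper_force: 58.5
```

Gripped (gap 0.242 for the 22 mm barrel). Drawing it out and moving over the stud.

```bash
python3 -m inch '[[0,0,-0.1,0],[0,0,-0.2,0],[0,0,-0.3,0],[0,0,-0.3,0],[0,0,-0.3,0],[0,0,-0.3,0],[0,0,-0.3,0],[0,0,-0.3,0],[0,0,-0.3,0],[0,0,-0.3,0],[0,0,-0.3,0],[0,0,-0.3,0],[0,0,-0.2,0],[0,0,-0.1,0],[0,0,0,0],[0,0,0,0],[0,0,0,0]]'
python3 -c "
from h import *
go(.5125,.0305,.16,100)"
```

```text
t: 25.2
eef_pos: [0.5198, 0.2216, 0.1771]
orientation: [0.274, -3.128, 0.0]
force: [0.4, -0.3, -1.4]
finger_gap: 0.244
gripper_force: 58.6
pos [0.5198 0.2216 0.1771] yheading 99.99 tilt -1.0 gap 0.244 t 25.2 F [ 0.39 -0.3  -1.38]
units [ 1.346 -6.23   0.572] turn -0.0
```

```bash
python3 -m inch '[[0.05,-0.2,0,0],[0.1,-0.43,0,0],[0.1,-0.5,0,0],[0.1,-0.5,0,0],[0.1,-0.5,0,0],[0.1,-0.5,0,0],[0.1,-0.5,0,0],[0.1,-0.5,0,0],[0.1,-0.5,0,0],[0.1,-0.5,0,0],[0.1,-0.5,0,0],[0.1,-0.5,0,0],[0.1,-0.5,0,0],[0.1,-0.4,0,0],[0.1,-0.2,0,0],[0,0,0,0],[0,0,0,0]]'
python3 -m inch '[[0,0,0.1,0],[0,0,0.2,0],[0,0,0.3,0],[0,0,0.3,0],[0,0,0.3,0],[0,0,0.3,0],[0,0,0.2,0],[0,0,0.15,0],[0,0,0.1,0],[0,0,0,0],[0,0,0,0],[0,0,0,0],[0,0,0,0]]'
python3 -c "
from h import *
go(.5125,.0305,.119,100)
s=cam('scene');w=cam('wrist');a=cv2.resize(s['color'][190:290,280:380,::-1],(400,400),interpolation=cv2.INTER_CUBIC)
cv2.imwrite('pics/p1.png',np.hstack([a,cv2.resize(w['color'][150:400,215:415,::-1],(320,400))]))
e=telemetry.get_state()['eef_pos'];print('tip pred',px(s,[e[0],e[1],e[2]-.064]),'stud pred',px(s,[.5125,.0305,.035]))"
```

```text
t: 26.62
eef_pos: [0.5123, 0.0151, 0.1777]
orientation: [0.272, -3.13, -0.001]
force: [-0.2, -0.4, -0.2]
finger_gap: 0.24
gripper_force: 58.6
t: 27.7
eef_pos: [0.513, 0.0152, 0.12]
orientation: [-0.273, 3.128, -0.001]
force: [0.0, -0.5, -1.0]
finger_gap: 0.242
gripper_force: 58.6
pos [0.513  0.0152 0.12  ] yheading 99.99 tilt -1.0 gap 0.242 t 27.7 F [ 0.   -0.45 -0.99]
units [-0.073  0.505  0.032] turn -0.0
tip pred [322.12236772 250.51329934] stud pred [330.33936615 259.21714615]
```

View pics/p1.png

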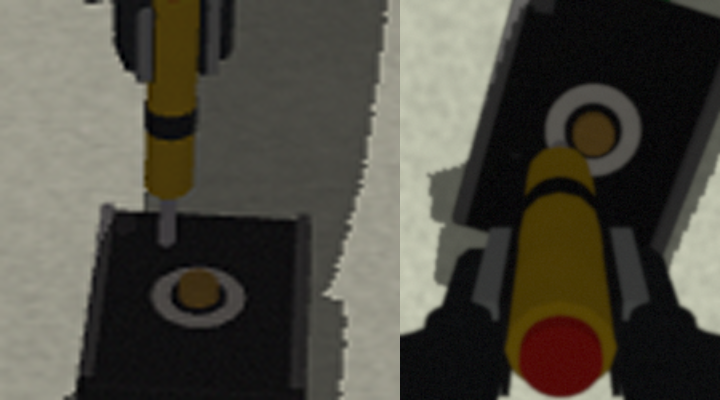

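The needle tip is at scene (322,251), as the model predicted, and the stud is at (330,260). The pen is upright but 15 mm short in y. Correcting, then descending slowly with force checks.

```bash
python3 -m inch '[[-0.03,0.15,0,0],[-0.03,0.2,0,0],[-0.01,0.15,0,0],[0,0,0.1,0],[0,0,0.1,0],[0,0,0.1,0],[0,0,0.1,0],[0,0,0.1,0],[0,0,0,0],[0,0,0,0],[0,0,0,0]]'
python3 -c "
from h import *
go(.5125,.0305,.095,100)
s=cam('scene');e=telemetry.get_state()['eef_pos']
print('tip pred',px(s,[e[0],e[1],e[2]-.064]))
h=cv2.cvtColor(s['color'],cv2.COLOR_RGB2HSV);r=s['color'].astype(int)
print('brass rows (sat) around'); 
for v in range(236,268,2): print(v,' '.join('%3d/%3d/%3d'%tuple(h[v,u]) for u in range(320,342,2)))"
```

```text
t: 28.72
eef_pos: [0.512, 0.0303, 0.1043]
orientation: [-0.273, 3.13, -0.0]
force: [-0.3, 0.2, 0.0]
finger_gap: 0.24
gripper_force: 58.7
pos [0.512  0.0303 0.1043] yheading 99.98 tilt -1.0 gap 0.24 t 28.7167 F [-0.28  0.18  0.02]
units [-0.016  0.003  0.312] turn -0.0001
tip pred [330.31683326 256.74587921]
brass rows (sat) around
236  32/ 25/145  30/ 24/ 75  21/ 66/ 66  22/223/ 71  23/220/ 72  21/220/ 73  22/220/ 72  23/218/ 69  20/126/ 67  20/ 20/ 76  30/ 21/ 74
238  26/ 26/146  30/ 18/ 71  22/ 81/ 69  22/219/ 70  22/220/ 72  22/220/ 73  22/220/ 73  22/219/ 70  21/120/ 68  30/ 20/ 75  26/ 23/ 76
240  26/ 24/159  25/ 21/ 73  22/ 84/ 70  22/219/ 71  22/220/ 73  22/220/ 73  22/220/ 72  22/218/ 69  20/124/ 68  21/ 24/ 74  26/ 24/ 73
242  26/ 25/ 72  30/ 19/ 79  23/ 80/ 73  22/219/ 71  22/220/ 73  22/220/ 73  23/219/ 71  22/218/ 69  22/113/ 68  25/ 21/ 72  25/ 22/ 71
244 120/ 20/ 13 150/ 20/ 13 165/ 27/ 19  22/221/ 76  22/220/ 72  22/220/ 72  22/220/ 72  22/218/ 69 128/ 60/ 17 135/ 28/ 18 150/  9/ 28
246   0/  0/ 13 150/ 17/ 15 120/ 17/ 15  90/ 17/ 15 170/ 19/ 41  15/ 49/ 63  18/ 61/ 42
[... 708 characters left out ...]
/ 34/ 15 120/ 28/ 18
258  15/ 43/ 12  10/ 14/ 53  15/ 20/ 75  17/134/ 63  19/182/ 59  18/173/ 59  19/148/ 62   8/ 13/ 76   0/ 14/ 54 135/ 34/ 15   0/ 16/ 16
260  12/ 17/ 75  15/ 14/ 74  13/ 50/ 46  20/177/ 59  20/173/ 59  19/179/ 60  20/177/ 59  16/ 84/ 67  15/ 14/ 73  10/ 22/ 70 105/ 34/ 15
262  12/ 17/ 73  12/ 18/ 69  16/137/ 28  19/169/ 62  18/176/ 61  18/165/ 62  19/171/ 61  16/144/ 39   0/ 14/ 53   6/ 17/ 74   6/ 18/ 69
264  10/ 21/ 74   0/ 15/ 52  14/108/ 26  19/174/ 60  19/181/ 62  19/181/ 62  19/176/ 61  18/159/ 40  15/ 13/ 39  13/ 24/ 74  12/ 18/ 70
266  13/ 24/ 75  10/ 21/ 72 110/ 64/ 12  15/128/ 32  19/162/ 55  19/177/ 62  17/128/ 32 130/ 70/ 11   8/ 16/ 63  10/ 21/ 73  18/ 19/ 67
```

The needle (u≈329.7) and the stud (u≈329.5) line up. Pressing gently.

```bash
python3 -m inch '[[-0.03,0,0.03,0],[0,0,0.03,0],[0,0,0.03,0],[0,0,0.03,0],[0,0,0.03,0],[0,0,0.03,0],[0,0,0,0],[0,0,0,0],[0,0,0,0]]'
python3 -m inch '[[0,0,0.03,0],[0,0,0.03,0],[0,0,0.03,0],[0,0,0,0],[0,0,0,0],[0,0,0,0],[0,0,0,0],[0,0,0,0]]'
python3 -c "
from h import *
import time
go(.5125,.0305,.095,100)
for i in range(3):
  cam('top');print(telemetry.get_state()['force'].round(2))"
```

```text
t: 29.52
eef_pos: [0.5129, 0.0306, 0.099]
orientation: [-0.274, 3.13, 0.0]
force: [-1.1, -0.0, -0.5]
finger_gap: 0.239
gripper_force: 58.7
t: 30.18
eef_pos: [0.513, 0.0306, 0.0964]
orientation: [-0.274, 3.129, -0.0]
force: [-0.8, 1.1, 1.9]
finger_gap: 0.243
gripper_force: 58.7
pos [0.513  0.0306 0.0964] yheading 99.99 tilt -1.0 gap 0.243 t 30.1833 F [-0.76  1.06  1.87]
units [0.018 0.001 0.046] turn -0.0
[ 0.08 -0.15  0.17]
[1.26 0.21 0.96]
[0.16 0.06 1.49]
```

```bash
python3 -m inch '[[0,0,0.02,0],[0,0,0.025,0],[0,0,0,0],[0,0,0,0],[0,0,0,0],[0,0,0,0]]'
python3 -c "
from h import *
f=[]
for i in range(20):
  t=cam('top');f.append(telemetry.get_state()['force'])
print(np.mean(f,0),np.std(f,0))
go(.5125,.0305,.095,100)
s=cam('scene');h=cv2.cvtColor(s['color'],cv2.COLOR_RGB2HSV)
for v in range(252,270,1): print(v,' '.join('%3d/%3d'%tuple(h[v,u][1:]) for u in range(320,342,2)))"
```

```text
t: 30.83
eef_pos: [0.513, 0.0306, 0.095]
orientation: [-0.274, 3.129, -0.0]
force: [-0.2, -0.4, 2.4]
finger_gap: 0.243
gripper_force: 58.7
[0.0186645  0.01566811 1.83820059] [0.56761453 0.42797927 0.48344339]
pos [0.5129 0.0306 0.0949] yheading 99.99 tilt -1.0 gap 0.241 t 31.8333 F [0.23 0.87 1.95]
units [ 0.013 -0.    -0.004] turn -0.0
252  18/ 14  17/ 15  18/ 14  39/ 13  12/ 43  12/ 63  16/ 31  32/ 16  39/ 13  32/ 16  34/ 15
253  14/ 18  43/ 18  16/ 16  43/ 12  12/ 42  12/ 64  16/ 32  30/ 17  30/ 17  48/ 16  28/ 18
254  18/ 14  18/ 14  30/ 17  39/ 13   6/ 42  12/ 63   9/ 30  32/ 16  27/ 19  34/ 15  51/ 15
255  30/ 17  28/ 18  30/ 17  32/ 16  23/ 44  12/ 64  24/ 21  34/ 15  18/ 14   0/ 15  30/ 17
256  18/ 14  39/ 13  55/ 14   0/ 11  10/ 52  12/ 63  45/ 17  36/ 14  34/ 15  34/ 15  32/ 16
257  45/ 17  36/ 14  16/ 48  20/ 78  12/ 64  16/ 63  15/ 67   0/ 38   0/ 10  34/ 15   0/ 15
258  21/ 12  14/ 53  20/ 77  17/ 75   9/ 60   8/ 62  18/ 70  20/ 75  14/ 54  23/ 11  36/ 14
259  14/ 53  20/ 75  20/ 75  97/ 63  26/ 58   8/ 62  64/ 64  17/ 75  24/ 75  20/ 39  32/ 16
260  20/ 76  17/ 74   7/ 
[... 194 characters left out ...]
 163/ 58  94/ 57 174/ 60 148/ 43  14/ 53  21/ 73  22/ 69
263  24/ 74  19/ 53 132/ 31 180/ 61 187/ 60 171/ 61 176/ 61 155/ 41  20/ 39  17/ 74  19/ 68
264  21/ 74  19/ 54 104/ 27 179/ 60 181/ 62 188/ 61 170/ 63 154/ 43  26/ 40  21/ 74  22/ 70
265  21/ 74  23/ 68  17/ 15 170/ 63 170/ 63 179/ 64 183/ 64  58/ 22  12/ 43  21/ 73  19/ 68
266  21/ 74  21/ 72  73/ 14 124/ 33 168/ 56 182/ 63 131/ 33  73/ 14  20/ 63  21/ 73  23/ 68
267  20/ 76  21/ 74  19/ 54  51/ 10  51/ 15  59/ 13  64/ 12  14/ 53  24/ 74  20/ 75  13/ 38
268  14/ 55  21/ 74  20/ 75  17/ 59  10/ 25   9/ 30  14/ 53  20/ 75  24/ 73  18/ 71  36/ 14
269  10/ 25  20/ 78  20/ 75  24/ 75  23/ 77  20/ 77  20/ 75  21/ 74  23/ 77  25/ 41  36/ 14
```

The mean force is 1.84 N above a −0.7 N baseline, so about 2.5 N and roughly 3.6 mm of sink. The stud top fell about 2 px and the tip is centred on it. Handing in.

```bash
python3 -c "
from h import *
c=cam('scene');print([(r['confidence'],r['position'][0]*640,r['position'][1]*480) for th in('cups','tea','tape','lamp') for r in viewer.search_frame('scene',th)[:1]])
print(close_job())"
```

```text
[(0.85, 425.40799999999996, 313.488), (0.77, 213.888, 321.792), (0.69, 344.0, 379.008), (0.83, 180.22400000000002, 249.60000000000002)]
the job is handed in; nothing more can be done
None
```

I handed the job in: the lamp stands released on the mat, the gripped yellow pen presses the stud about 3.6 mm (my estimate, around 2.5 N), the cups, bottle and tape look unmoved, and no verdict came back.

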